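# Roll a brass bar into the V of a sawing board and butt it to the stop

### The job

Get the round brass bar ready for sawing: roll it over the sawing board with the fingers until it drops into the groove of the V-block, then push gently on its end to slide it along the groove until it butts against the end stop. Do not grip it, pick it up or tip it, and leave the square bar and everything else where they are; finish with the hand clear.

Things in the scene. Friction and masses are not known exactly. Their poses are not given: they have to be found in the camera images.
- board: Fixed maple sawing board, 34 mm high, flat level top, a 60 mm wide steel V-block let in flush across its middle. Origin on the bench under the middle of the groove. z up; y along the groove, towards the end stop; x across it, roughly away from the robot. Top: one flat plane from x = -140 to 140, y = -160 to 150 mm, broken only by the groove at x = 0.
- groove_mid (a point): Point in the V-block's groove, at the board's x = y = 0 and 39 mm above the bench: where the axis of a seated bar runs (17 mm of the bar then stand above the board's top). The groove is a 90-degree V, 24 mm wide at the top, 12 mm deep, as long as the board, open at its -y end. Axes as the board's.
- stop_face (a point): End stop: fixed steel angle plate, 60 mm wide, 28 mm high, standing on the board across the groove near its +y end, set at another place each time. This point is on the flat face that meets the bar, over the groove's middle, 5 mm above the board's top. Axes as the board's; the face looks to -y; foot and thumbscrews lie within 36 mm behind it.
- bar: The round brass bar, diameter 24 mm, length 110 mm, about 0.42 kg, flat ends. Origin at its centre, own y along its axis. It starts on the board's flat top, at most some 12 degrees off parallel to the groove, on either the -x or the +x side of it, its axis 46 mm above the bench. A push on its side rolls it; left alone it soon stops.
- square_bar: A bystander: square brass bar 20 x 20 x 110 mm, lying on the board on the other side of the groove. Origin at its centre, own y along its length.
- tin_center (a point): A bystander: small round lidded aluminium tin, diameter 40 mm, 17 mm high, on the board in the corner on the -x, +y side. Point at its centre.
- jar_center (a point): A bystander: clear jar with a yellow lid, diameter 62 mm, 62 mm high, on the bench beyond the board's -y end. Point half-way up.
- flux_bottle_center (a point): A bystander: amber bottle, diameter 44 mm, 85 mm high, on the bench beyond the board's +x edge. Point half-way up.
- bench_block_center (a point): A bystander: steel bench block 64 x 64 x 19 mm on the bench beyond the board's -y end. Point at its centre.
- wood_block_center (a point): A bystander: wooden block 80 x 60 x 45 mm on the bench beyond the board's +x edge. Point at its centre.
- hammer_grip (a point): A bystander: hammer 220 mm long lying on the bench beyond the board's +y end. Point on its handle.
- pusher_grip (a point): A bystander: stone-setter's pusher, like a screwdriver 130 mm long, lying on the bench between the board's +y end and the hammer. Point on its handle.

How it is judged:
On the way, in this order (a step that is already met when the one before it is completed fails the run):
1. the bar is rolled over on the board by more than a quarter turn (angle between bar's own z axis and vertical above 1.65 rad).
2. the bar lies seated in the groove of the V-block (x of bar in the frame of board between -0.003 and 0.003 m and z of bar in the frame of board below 0.0405 m and angle between the y axis of bar and the y axis of board, either way round below 0.04 rad), for 0.2 s.
At the end, for the whole second after the job is handed in: The round bar lies at rest in the V groove (axis within 2.5 mm of the groove's middle, not more than 1.5 mm above its seated height, parallel within 1.7 degrees), its end within 2 mm of the stop's face (x of bar in the frame of board between -0.0025 and 0.0025 m and z of bar in the frame of board between 0.0365 and 0.0405 m and angle between the y axis of bar and the y axis of board, either way round below 0.03 rad and y of bar in the frame of stop_face above -0.057 m and linear speed of bar below 0.01 m/s); the robot touches nothing.
It fails at once if the round bar is picked up: raised more than 10 mm off the board or tipped up by more than 0.15 rad (height (world z) of bar above 0.056 m or angle between bar's own y axis and vertical below 1.42 rad or angle between bar's own y axis and vertical above 1.72 rad).
It fails at once if a bystander is moved by more than 15 mm (distance of any of square_bar, tin_center, jar_center, flux_bottle_center, bench_block_center, wood_block_center, hammer_grip, pusher_grip from where it was at the start of the episode above 0.015 m).
It fails at once if anything but the fingers pushes the round bar (contact force between the arm and bar above 1 N).
It fails at once if the round bar is gripped or pressed hard (over 32 N) (contact force between the fingers and bar above 32 N).
It also fails if it takes over 48 s, if anything falls off the work surface, if the arm or the gripper's body presses on something with over 40 N, if the wrist force passes 120 N, or if a joint passes its speed limit or range.

### The arm

A 6-joint arm with a two-finger parallel gripper is mounted at the origin on the work surface. World frame = base frame: x ahead of the robot, y to its left, z up, the work surface at z = 0. Lengths are in m, angles in rad, forces in N, time in s.
With the tool pointing down it reaches from about 0.225 to 0.875 m from the base axis. Payload 3.4 kg.
Tool frame: the origin (TCP) lies between the finger pads; the fingertips stand 11 mm ahead of it and the grasp point (between the pads) lies 8 mm behind it (tips_ahead is the distance from the TCP to the fingertips, in m); z points along the fingers, x is the direction in which the jaws open and shut, and the axes are right-handed (so a half turn about z gives the same grasp; the last joint's range is limited). The gripper opens to 85 mm and grips with 20 to 120 N. Pads are 22 mm wide; open, the fingers measure 114 mm over their backs; the gripper's body (76 mm by 85 mm) begins 54 mm behind the grasp point. The pads swing forward as they close: fully open they stand 13 mm farther back than shut.
Start: joints at [-1.261, 0.276, 1.505, -0, 1.361, -0.121], TCP at [0.24, -0.522, 0.219] pointing down, gripper open.
Joint ranges: [-2.89, 2.89], [-0.75, 2.08], [0.22, 2.7], [-1.18, 4.32], [0.11, 2.71], [-2.7, 2.7]. Speed limits (rad/s): [2.57, 2.57, 3.14, 3.14, 3.14, 3.14].

### API

Orientations are given as a unit quaternion [w, x, y, z].
In Python, from rig import get_state, get_image, sign_off, masks_of, tips_ahead gives the robot as it stands.
- The arm moves only by the tool play_rows, never from a script. Its argument "series" is a list of rows, each an object of numbers: "fingers": the closure, from -1 (fully open) to 1 (shut); "dx", "dy", "dz": the shift along the world's x, y, z in mm; "turn": the turn about the world's z in rad. A call has 1 to 20 rows; each row shifts and turns the pose as measured when the row begins; what a row does not reach is not made up. A row lasts 1/12 s, in which the tool goes at most 41.7 mm and 7.16 degrees, less where a joint would pass 70% of its speed; a pose out of reach is approached as far as the arm can. A call with a gripper value outside its range is refused whole. The fingers move at their own pace and stop on an object; "squeeze" is the grip in N (left out, the last holds). Time passes only in rows, so rows that do not move let the fingers close. It gives the time, the measured TCP pose, the force and the opening at its end, in the units of the state.
- get_state(): the state, without advancing time (a new reading comes with each control period).
- get_image(name): name is "side" or "top"; returns a dict with "pixels" (384x512x3 uint8, red, green, blue), "vfov" (degrees; the focal length in pixels is half the picture's height over the tangent of half this angle, whatever the lens; pixels are square), "cx", "cy" (the principal point, pixels), "dist" ([k1, k2, p1, p2, k3] as OpenCV has them; the pictures are not rectified), "rvec" (rotation vector, rad) and "tvec" (3), from world to camera coordinates, as OpenCV has them. Camera axes: x right, y down, z forward; pixel columns grow to the right and rows downward; lengths in m; the calibration is good to about 2 mm. A picture is of the moment at which its call begins. There is no depth.
- sign_off(): hands the job in, once; it reports no verdict.
Trained networks look in a picture, given as the dict that the camera call returned (one of the last four; its "shot" number tells which), for a name from the list of things; names that differ only in an ending like _2 or _b are one class to them, and where a whole thing is asked for, a point or a joint stands for the part that bears it (a point fixed in the world has none). Each returns a list of dicts, best first, with "p" (0 to 1); they miss things now and then, are a little off and sometimes report something else, mostly with a low value. They report only what shows in the picture. A call takes as long as a camera call.
- masks_of(picture, label): "region" (384x512 bool, what is visible of it) and "xy" ([column, row] in pixels, amid what is visible of it).
The state is a dict: "clock": time; "qpos": joint angles; "qd": joint speeds; "effort": joint torques, N m; "position": TCP position; "ee_rot": TCP orientation; "contact_force": force on the tool from outside, world axes, zero at the start; "moment": the same for the moment, N m; "width": finger opening in m.
Only numpy, scipy, OpenCV 4.12 (cv2) and the standard library are available. Lean on these libraries where they do the work, as an engineer would, in place of code of your own. Each camera call takes 0.05 s, during which the arm holds its last target. There are 200 camera calls.

## Working session

There is one attempt and no reset: what is moved stays moved. The work goes in short steps, Python scripts to look and compute and a tool call to move; the robot and the scene stay as the last step left them, time stands still between calls to the robot, and variables do not carry over. Pictures are saved under pics/ and viewed, about 8 in all and at most 12, crops included, and the job is handed in when it is done.

Besides the shell and the picture viewer there is one more tool, called after "Emit:" by a JSON object that holds its "api" and its "payload", one argument or row to a line. play_rows: Moves the arm, as the interface text tells. Its arguments: {"type":"object","properties":{"series":{"type":"array"},"squeeze":{"type":"number"}},"required":["series"]}

```bash
mkdir -p pics; cat > h.py <<'E'
import numpy as np, cv2
from rig import *
def K(im):
    f=im["pixels"].shape[0]/2/np.tan(np.radians(im["vfov"])/2)
    return np.array([[f,0,im["cx"]],[0,f,im["cy"]],[0,0,1.]])
def toz(im,uv,z):
    p=cv2.undistortPoints(np.array(uv,float).reshape(-1,1,2),K(im),np.array(im["dist"],float)).reshape(-1,2)
    R=cv2.Rodrigues(np.array(im["rvec"],float))[0]; t=np.array(im["tvec"],float).ravel()
    c=-R.T@t; d=np.c_[p,np.ones(len(p))]@R
    return c+d*((z-c[2])/d[:,2])[:,None]
def proj(im,P):
    return cv2.projectPoints(np.array(P,float).reshape(-1,1,3),np.array(im["rvec"],float),np.array(im["tvec"],float),K(im),np.array(im["dist"],float))[0].reshape(-1,2)
def cam(im):
    R=cv2.Rodrigues(np.array(im["rvec"],float))[0]; return -R.T@np.array(im["tvec"],float).ravel()
def save(im,n): cv2.imwrite("pics/"+n,im["pixels"][:,:,::-1])
def rect(m):
    c=max(cv2.findContours(m.astype(np.uint8),0,2)[0],key=cv2.contourArea)
    return cv2.boxPoints(cv2.minAreaRect(c))
E
python3 - <<'E'
from h import *
np.set_printoptions(precision=4,suppress=True)
s=get_state(); print(s["position"],s["ee_rot"],s["width"],tips_ahead)
for n in("top","side"):
    im=get_image(n); save(im,n+"0.png"); print(n,cam(im),im["vfov"])
    for l,z in(("board",.034),("bar",.046),("square_bar",.054),("stop_face",.039),("groove_mid",.034),("tin_center",.042),("jar_center",.031),("wood_block_center",.02),("flux_bottle_center",.04)):
        r=masks_of(im,l)
        if r:
            b=rect(r[0]["region"]); print(l,round(r[0]["p"],2),r[0]["xy"],toz(im,r[0]["xy"],z)[0],r[0]["region"].sum(),toz(im,b,z)[:,:2].round(3).tolist())
E
```

```text
[ 0.24   -0.5219  0.2184] [-0.0006  0.8419 -0.5396 -0.0007] 0.08519262296791849 0.011
top [0.4512 0.057  1.023 ] 51.352811041103855
board 0.86 [254.0, 222.0] [0.539  0.0565 0.034 ] 12371 [[0.453, 0.242], [0.728, 0.186], [0.655, -0.127], [0.385, -0.058]]
bar 0.72 [250.3, 250.8] [0.4682 0.0672 0.046 ] 418 [[0.46, 0.125], [0.483, 0.123], [0.471, 0.013], [0.448, 0.016]]
square_bar 0.98 [264.4, 181.8] [0.636  0.0285 0.054 ] 391 [[0.629, 0.091], [0.652, 0.088], [0.638, -0.019], [0.616, -0.016]]
stop_face 0.61 [206.7, 209.2] [0.5732 0.173  0.039 ] 327 [[0.555, 0.196], [0.614, 0.183], [0.605, 0.149], [0.547, 0.162]]
groove_mid 0.92 [255.9, 217.0] [0.5513 0.0515 0.034 ] 12814 [[0.45, 0.244], [0.73, 0.188], [0.657, -0.127], [0.383, -0.058]]
tin_center 0.5 [193.9, 244.8] [0.4863 0.2043 0.042 ] 217 [[0.501, 0.226], [0.5, 0.189], [0.461, 0.19], [0.462, 0.226]]
jar_center 0.61 [340.4, 254.3] [ 0.4545 -0.1539  0.031 ] 585 [[0.483, -0.12], [0.481, -0.187], [0.421, -0.183], [0.422, -0.117]]
wood_block_center 0.59 [289.6, 147.2] [ 0.7319 -0.0403  0.02  ] 790 [[0.697, -0.001], [0.789, -0.023], [0.774, 
[... 503 characters left out ...]
, 0.099], [0.645, -0.033], [0.608, -0.001], [0.621, 0.122]]
stop_face 0.87 [248.7, 235.5] [0.5866 0.1616 0.039 ] 752 [[0.615, 0.185], [0.631, 0.112], [0.549, 0.132], [0.54, 0.2]]
groove_mid 0.58 [285.4, 227.9] [0.5347 0.1017 0.034 ] 11788 [[0.715, 0.208], [0.873, -0.345], [0.376, -0.056], [0.408, 0.279]]
jar_center 0.65 [355.7, 181.2] [ 0.4534 -0.1551  0.031 ] 731 [[0.465, -0.072], [0.502, -0.23], [0.439, -0.25], [0.411, -0.09]]
wood_block_center 0.56 [230.8, 177.8] [ 0.7495 -0.0502  0.02  ] 824 [[0.824, -0.093], [0.731, -0.139], [0.664, -0.009], [0.746, 0.031]]
flux_bottle_center 0.77 [194.1, 192.1] [0.7731 0.0762 0.04  ] 544 [[0.845, 0.009], [0.804, -0.011], [0.712, 0.128], [0.746, 0.144]]
```

```bash
python3 - <<'E'
import cv2
a=cv2.imread("pics/top0.png")[110:310,150:390]; cv2.imwrite("pics/v1.png",cv2.resize(a,None,fx=3,fy=3,interpolation=2)[:600,:720])
E
```

```text
(no output)
```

View pics/v1.png

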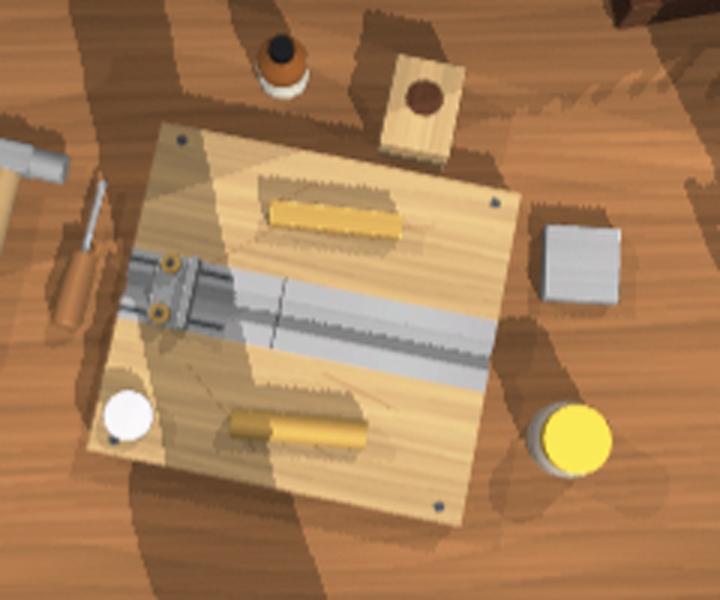

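View pics/side0.png

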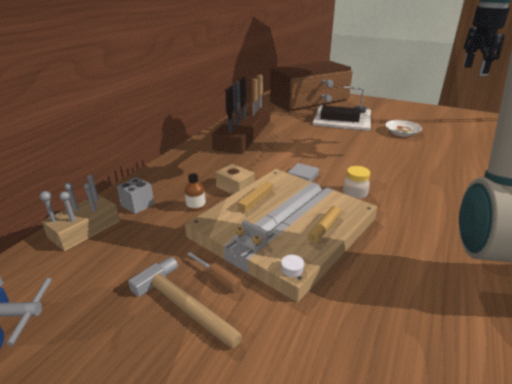

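```bash
python3 - <<'E'
from h import *
np.set_printoptions(precision=4,suppress=True)
im=get_image("top"); si=get_image("side")
f=lambda c:toz(im,np.array(c)/3.+[150,110]-[.33,.33],.034)[:,:2]
C=f([(162,123),(521,195),(462,526),(88,452)]) # (+x+y),(+x-y),(-x-y),(-x+y)
B=np.array([(140,150),(140,-160),(-140,-160),(-140,150)])/1000.
# rigid fit
a=B-B.mean(0);b=C-C.mean(0)
th=np.arctan2((a[:,0]*b[:,1]-a[:,1]*b[:,0]).sum(),(a*b).sum())
R=np.array([[np.cos(th),-np.sin(th)],[np.sin(th),np.cos(th)]]); o=C.mean(0)-R@B.mean(0)
print("yaw",th,"o",o,"res",(C-(B@R.T+o))*1000)
print("groove end px->board",(f([(488,360)])-o)@R)
np.savez("b.npz",R=R,o=o)
# bar in both views
for n,I in(("t",im),("s",si)):
    r=masks_of(I,"bar")[0]; q=rect(r["region"]); P=(toz(I,q,.046)[:,:2]-o)@R
    print(n,(toz(I,r["xy"],.046)[:,:2]-o)@R, P.tolist())
    # overlay
    O=cv2.resize(I["pixels"][:,:,::-1],None,fx=6,fy=6,interpolation=2)
    def W(x,y,z): return np.r_[R@[x/1000,y/1000]+o,z/1000]
    def L(p,q,c):
        a,b=[(tuple((6*(u+.5)).astype(int))) for u in proj(I,[W(*p),W(*q)])]; cv2.line(O,a,b,c,1)
    L((0,-160,34),(0,150,34),(0,0,255)); L((-12,-160,34),(-12,150,34),(0,255,0)); L((12,-160,34),(12,150,34),(0,255,0))
    for y in(90,100,110,120): L((-30,y,34),(30,y,34),(255,0,0)); 
    for y in(100,110): L((-30,y,62),(30,y,62),(255,0,255))
    u=(6*proj(I,[W(0,100,34)])[0]).astype(int); O=O[max(u[1]-300,0):u[1]+300,max(u[0]-300,0):u[0]+300]; cv2.imwrite(f"pics/z{n}.png",O)
E
```

```text
yaw -0.222071597549163 o [0.554 0.065] res [[ 0.5748 -0.276 ]
 [-0.8456  0.3911]
 [ 0.919   0.1495]
 [-0.6482 -0.2645]]
groove end px->board [[-0.0031 -0.1569]]
t [[-0.0804 -0.017 ]] [[-0.10497919162129639, 0.03821729311401217], [-0.08093705887421379, 0.040872583816641085], [-0.06992056311337487, -0.06850201925148507], [-0.09397777837129041, -0.0707377964010891]]
s [[-0.0841 -0.003 ]] [[-0.07877625256083609, 0.044835957549625646], [-0.06483295467400685, -0.09353653571464793], [-0.09849378395931131, -0.07663521298852097], [-0.10788849001345142, 0.05523780323238905]]
```

View pics/zt.png

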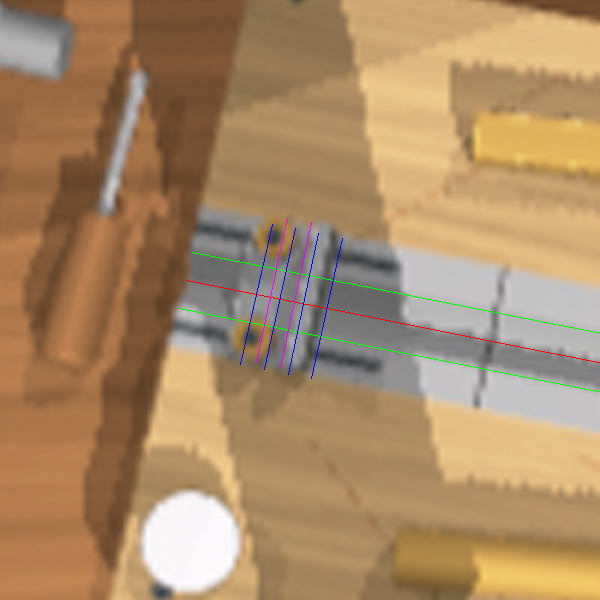

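View pics/zs.png

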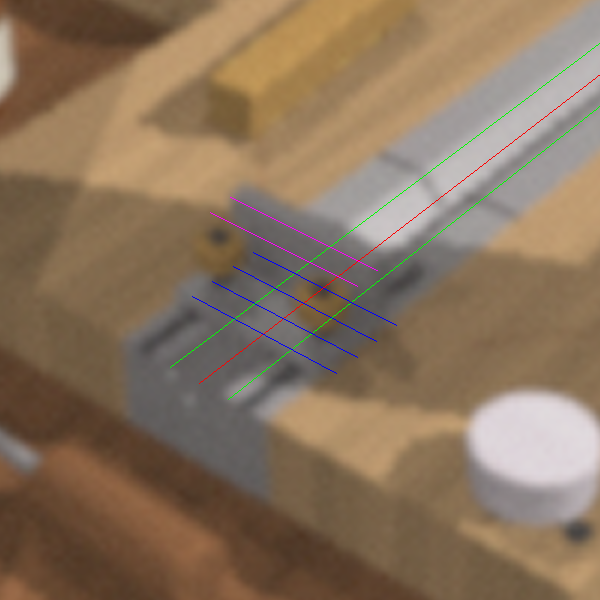

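The round bar lies at board (-87, -16) mm, turned about 5.7°. The stop face is at board y of about 91 mm. I'll move over behind the bar, with the jaw axis along it.

Emit:
{"api": "play_rows", "payload": {
  "series": [
    {"dx": 12.7, "dy": 39.5, "turn": -0.11, "fingers": -0.1},
    {"dx": 12.7, "dy": 39.5, "turn": -0.11, "fingers": -0.1},
    {"dx": 12.7, "dy": 39.5, "turn": -0.11, "fingers": -0.1},
    {"dx": 12.7, "dy": 39.5, "turn": -0.11, "fingers": -0.1},
    {"dx": 12.7, "dy": 39.5, "turn": -0.11, "fingers": -0.1},
    {"dx": 12.7, "dy": 39.5, "fingers": -0.1},
    {"dx": 12.7, "dy": 39.5, "fingers": -0.1},
    {"dx": 12.7, "dy": 39.5, "fingers": -0.1},
    {"dx": 12.7, "dy": 39.5, "fingers": -0.1},
    {"dx": 12.7, "dy": 39.5, "fingers": -0.1},
    {"dx": 12.7, "dy": 39.5, "fingers": -0.1},
    {"dx": 12.7, "dy": 39.5, "fingers": -0.1},
    {"dx": 12.7, "dy": 39.5, "fingers": -0.1},
    {"dx": 12.7, "dy": 39.5, "fingers": -0.1},
    {"dx": 12.7, "dy": 39.5, "fingers": -0.1}
  ],
  "squeeze": 20
}}

```text
invalid input at $.series[0]: expected keys fingers, dx, dy, dz, turn
```

Emit:
{"api": "play_rows", "payload": {
  "series": [
    {"dx": 12.7, "dy": 39.5, "dz": 0, "turn": -0.11, "fingers": -0.1},
    {"dx": 12.7, "dy": 39.5, "dz": 0, "turn": -0.11, "fingers": -0.1},
    {"dx": 12.7, "dy": 39.5, "dz": 0, "turn": -0.11, "fingers": -0.1},
    {"dx": 12.7, "dy": 39.5, "dz": 0, "turn": -0.11, "fingers": -0.1},
    {"dx": 12.7, "dy": 39.5, "dz": 0, "turn": -0.11, "fingers": -0.1},
    {"dx": 12.7, "dy": 39.5, "dz": 0, "turn": 0, "fingers": -0.1},
    {"dx": 12.7, "dy": 39.5, "dz": 0, "turn": 0, "fingers": -0.1},
    {"dx": 12.7, "dy": 39.5, "dz": 0, "turn": 0, "fingers": -0.1},
    {"dx": 12.7, "dy": 39.5, "dz": 0, "turn": 0, "fingers": -0.1},
    {"dx": 12.7, "dy": 39.5, "dz": 0, "turn": 0, "fingers": -0.1},
    {"dx": 12.7, "dy": 39.5, "dz": 0, "turn": 0, "fingers": -0.1},
    {"dx": 12.7, "dy": 39.5, "dz": 0, "turn": 0, "fingers": -0.1},
    {"dx": 12.7, "dy": 39.5, "dz": 0, "turn": 0, "fingers": -0.1},
    {"dx": 12.7, "dy": 39.5, "dz": 0, "turn": 0, "fingers": -0.1},
    {"dx": 12.7, "dy": 39.5, "dz": 0, "turn": 0, "fingers": -0.1}
  ],
  "squeeze": 20
}}

```text
clock: 2.45
position: [0.4256, 0.0683, 0.2206]
ee_rot: [0.0, -0.647, 0.762, -0.006]
contact_force: [2.0, -1.6, -0.1]
width: 0.0469
```

Emit:
{"api": "play_rows", "payload": {
  "series": [
    {"dx": 4, "dy": 4, "dz": -32, "turn": 0.03, "fingers": -0.1},
    {"dx": 0, "dy": 0, "dz": -32, "turn": 0, "fingers": -0.1},
    {"dx": 0, "dy": 0, "dz": -32, "turn": 0, "fingers": -0.1},
    {"dx": 0, "dy": 0, "dz": -32, "turn": 0, "fingers": -0.1},
    {"dx": 0, "dy": 0, "dz": -28, "turn": 0, "fingers": -0.1},
    {"dx": 0, "dy": 0, "dz": 0, "turn": 0, "fingers": -0.1}
  ]
}}

```text
clock: 2.95
position: [0.4356, 0.0847, 0.0639]
ee_rot: [0.009, -0.666, 0.746, -0.01]
contact_force: [-1.0, -0.2, -0.5]
width: 0.0471
```

```bash
python3 - <<'E'
from h import *
s=get_state(); print(s["position"],s["ee_rot"],s["contact_force"])
im=get_image("side"); a=im["pixels"][150:300,230:430,::-1]; cv2.imwrite("pics/v5.png",cv2.resize(a,None,fx=4,fy=4,interpolation=2))
E
```

```text
[0.43563    0.08472178 0.06391399] [ 0.00902133 -0.66602605  0.74581003 -0.00976265] [-1.04019629 -0.19426556 -0.53087687]
```

View pics/v5.png

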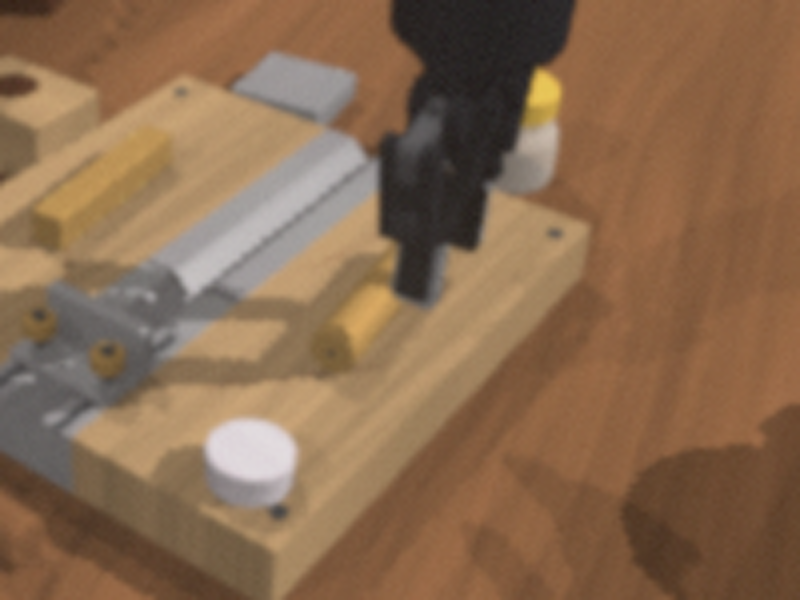

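Emit:
{"api": "play_rows", "payload": {
  "series": [
    {"dx": -5, "dy": -8, "dz": 0, "turn": 0, "fingers": -0.1},
    {"dx": 0, "dy": 0, "dz": -4, "turn": 0, "fingers": -0.1},
    {"dx": 0, "dy": 0, "dz": -4, "turn": 0, "fingers": -0.1},
    {"dx": 0, "dy": 0, "dz": -4, "turn": 0, "fingers": -0.1},
    {"dx": 0, "dy": 0, "dz": 0, "turn": 0, "fingers": -0.1},
    {"dx": 0, "dy": 0, "dz": 0, "turn": 0, "fingers": -0.1}
  ]
}}

```text
clock: 3.5
position: [0.4382, 0.0751, 0.0602]
ee_rot: [0.016, -0.665, 0.746, -0.016]
contact_force: [-0.7, 0.6, 0.2]
width: 0.0468
```

Emit:
{"api": "play_rows", "payload": {
  "series": [
    {"dx": 0, "dy": 0, "dz": 0, "turn": 0, "fingers": -0.1},
    {"dx": 0, "dy": 0, "dz": 0, "turn": 0, "fingers": -0.1}
  ]
}}

```text
clock: 3.67
position: [0.439, 0.0751, 0.061]
ee_rot: [0.017, -0.665, 0.746, -0.016]
contact_force: [0.2, -0.2, -0.1]
width: 0.0469
```

```bash
python3 - <<'E'
from h import *
for i in range(2):
    s=get_state(); print(s["position"],s["ee_rot"],s["contact_force"],s["moment"],s["qpos"],s["qd"],s["effort"]); get_image("top")
im=get_image("top"); a=im["pixels"][150:300,180:380,::-1]; cv2.imwrite("pics/v6.png",cv2.resize(a,None,fx=4,fy=4,interpolation=2))
E
```

```text
[0.43896248 0.07510862 0.06104302] [ 0.01667755 -0.66521405  0.74628501 -0.01645635] [ 0.21067004 -0.1560973  -0.12332314] [ 0.02169636 -0.01716266  0.01960977] [ 0.01564834  0.2177277   2.04263066 -0.00419165  0.83447789  1.7039331 ] [ 9.48040501e-06 -6.85052913e-03 -5.47834145e-03 -1.61078281e-03
  2.14231378e-03  1.49840972e-03] [-2.47703103e-02 -3.14252758e+01 -1.78884083e+01 -1.58644194e-02
 -2.57449932e-01 -2.65148373e-05]
[0.43902774 0.07512197 0.06104717] [ 0.01671293 -0.66522036  0.74627828 -0.01647065] [ 0.10760998  0.05043044 -0.25206029] [0.00394266 0.04049864 0.00121779] [ 0.01565521  0.21777423  2.04255189 -0.00415846  0.83443779  1.70389986] [ 0.00145409  0.00316032  0.00045564 -0.00030198  0.00073693 -0.00062471] [-1.49312097e-02 -3.13358045e+01 -1.77728999e+01 -1.21944721e-02
 -2.30691796e-01  5.09796928e-05]
```

View pics/v6.png

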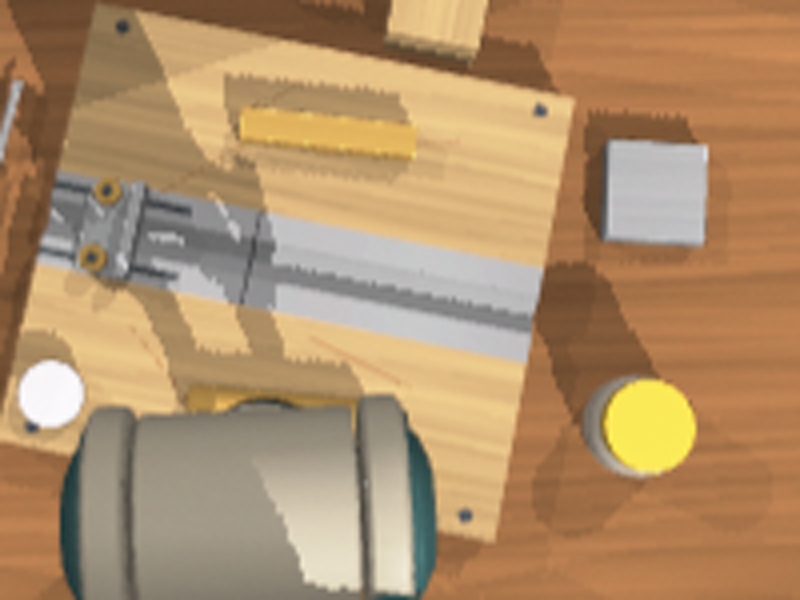

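Emit:
{"api": "play_rows", "payload": {
  "series": [
    {"dx": -8, "dy": 0, "dz": 0, "turn": 0, "fingers": -0.1},
    {"dx": -6, "dy": 0, "dz": -5, "turn": 0, "fingers": -0.1},
    {"dx": -3, "dy": 0, "dz": -6, "turn": 0, "fingers": -0.1},
    {"dx": -1, "dy": 0, "dz": -6, "turn": 0, "fingers": -0.1}
  ]
}}

```text
clock: 4.15
position: [0.4197, 0.0753, 0.0435]
ee_rot: [0.017, -0.665, 0.746, -0.017]
contact_force: [-0.6, -0.4, -0.4]
width: 0.0469
```

Emit:
{"api": "play_rows", "payload": {
  "series": [
    {"dx": 5, "dy": -0.6, "dz": 0, "turn": 0, "fingers": -0.1},
    {"dx": 5, "dy": -0.6, "dz": 0, "turn": 0, "fingers": -0.1},
    {"dx": 5, "dy": -0.6, "dz": 0, "turn": 0, "fingers": -0.1},
    {"dx": 5, "dy": -0.6, "dz": 0, "turn": 0, "fingers": -0.1},
    {"dx": 5, "dy": -0.6, "dz": 0, "turn": 0, "fingers": -0.1},
    {"dx": 5, "dy": -0.6, "dz": 0, "turn": 0, "fingers": -0.1}
  ]
}}

```text
clock: 4.65
position: [0.4502, 0.0714, 0.0413]
ee_rot: [0.016, -0.666, 0.746, -0.016]
contact_force: [0.4, -0.1, 0.5]
width: 0.0466
```

Emit:
{"api": "play_rows", "payload": {
  "series": [
    {"dx": 5, "dy": -0.6, "dz": 1.5, "turn": 0, "fingers": -0.1},
    {"dx": 5, "dy": -0.6, "dz": 1, "turn": -0.01, "fingers": -0.1},
    {"dx": 5, "dy": -0.7, "dz": 0.5, "turn": -0.01, "fingers": -0.1},
    {"dx": 5, "dy": -0.7, "dz": 0.5, "turn": -0.01, "fingers": -0.1},
    {"dx": 5, "dy": -0.8, "dz": 0.5, "turn": -0.01, "fingers": -0.1},
    {"dx": 2, "dy": -0.3, "dz": 0, "turn": -0.01, "fingers": -0.1}
  ]
}}

```text
clock: 5.15
position: [0.483, 0.067, 0.0463]
ee_rot: [0.016, -0.645, 0.764, -0.017]
contact_force: [0.1, -0.8, -0.1]
width: 0.047
```

```bash
cat > m.py <<'E'
from h import *
np.set_printoptions(precision=4,suppress=True)
b=np.load("b.npz");R,o=b["R"],b["o"]
s=get_state(); p=s["position"]; q=s["ee_rot"]
a=np.arctan2(2*q[1]*q[2],q[1]**2-q[2]**2)-np.pi/2+.222
print("tool board",(np.array(p[:2])-o)@R,p[2],"jaw-rel",(a+np.pi/2)%np.pi-np.pi/2,"F",s["contact_force"],s["clock"])
for n in("top","side"):
    im=get_image(n); save(im,"last_"+n+".png")
    for r in masks_of(im,"bar")[:1]:
        for z in(.046,.039):
            P=(toz(im,rect(r["region"]),z)[:,:2]-o)@R; e=[P[1]-P[0],P[2]-P[1]]; e=max(e,key=np.linalg.norm); e=e*np.sign(e[1])
            print(n,z,round(r["p"],2),r["region"].sum(),"c",P.mean(0),"y",P[:,1].min(),P[:,1].max(),"ang",np.arctan2(-e[0],e[1]))
E
python3 m.py; python3 - <<'E'
import cv2
a=cv2.imread("pics/last_side.png")[150:300,230:430]; cv2.imwrite("pics/v7.png",cv2.resize(a,None,fx=4,fy=4,interpolation=2))
E
```

```text
tool board [-0.0697 -0.0137] 0.04634284680829267 jaw-rel 0.05282468876379598 F [ 0.1233 -0.7934 -0.1179] 5.15
top 0.046 0.42 780 c [ 0.1907 -0.0639] y -0.09606165629295525 -0.032114431055958584 ang 1.5222749367308406
top 0.039 0.42 780 c [ 0.1928 -0.0641] y -0.09653216035989767 -0.03212674913222977 ang 1.5222749367308406
side 0.046 0.56 479 c [-0.081  -0.0193] y -0.09236806065289058 0.05090745134861355 ang 0.13714926266454766
side 0.039 0.56 479 c [-0.0765 -0.0281] y -0.1023055758117688 0.0432792023304954 ang 0.1371492626645476
```

View pics/v7.png

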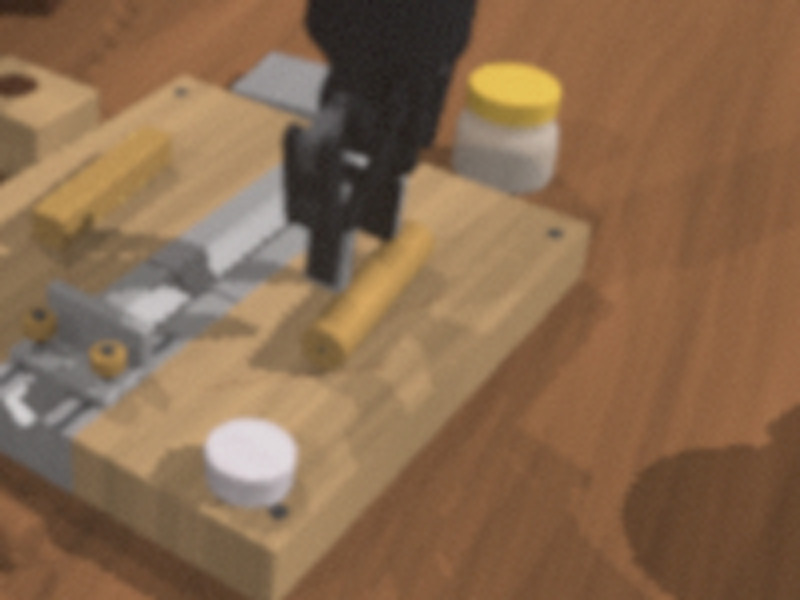

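```bash
python3 - <<'E'
from h import *
b=np.load("b.npz");R,o=b["R"],b["o"]
s=get_state(); p=np.array(s["position"]); q=s["ee_rot"]
from scipy.spatial.transform import Rotation as Ro
T=Ro.from_quat([q[1],q[2],q[3],q[0]]).as_matrix()
im=get_image("side")
for sg in(-1,1):
  for a in(.011,0,-.011,-.02):
    for w in(-.011,.011):
      P=p+T@[sg*.0305,w,a]; u=(proj(im,[P])[0]-[230,150]+.5)*4; print(sg,a,w,P.round(4),u.round())
E
```

```text
-1 0.011 -0.011 [0.4976 0.0954 0.0355] [298. 324.]
-1 0.011 0.011 [0.4759 0.0991 0.0345] [337. 342.]
-1 0 -0.011 [0.4971 0.0955 0.0465] [300. 307.]
-1 0 0.011 [0.4755 0.0991 0.0455] [339. 324.]
-1 -0.011 -0.011 [0.4966 0.0955 0.0575] [302. 289.]
-1 -0.011 0.011 [0.475  0.0992 0.0565] [342. 306.]
-1 -0.02 -0.011 [0.4962 0.0955 0.0665] [304. 274.]
-1 -0.02 0.011 [0.4746 0.0992 0.0655] [344. 292.]
1 0.011 -0.011 [0.4874 0.0353 0.0354] [356. 267.]
1 0.011 0.011 [0.4658 0.0389 0.0344] [393. 283.]
1 0 -0.011 [0.4869 0.0353 0.0464] [358. 250.]
1 0 0.011 [0.4653 0.039  0.0454] [396. 266.]
1 -0.011 -0.011 [0.4864 0.0354 0.0573] [361. 233.]
1 -0.011 0.011 [0.4648 0.039  0.0563] [399. 248.]
1 -0.02 -0.011 [0.486  0.0354 0.0663] [363. 218.]
1 -0.02 0.011 [0.4644 0.0391 0.0653] [402. 234.]
```

Emit:
{"api": "play_rows", "payload": {
  "series": [
    {"dx": 0, "dy": 0, "dz": 15, "turn": 0, "fingers": -0.1},
    {"dx": -5, "dy": 0, "dz": 15, "turn": 0, "fingers": -0.1},
    {"dx": -20, "dy": 1, "dz": 0, "turn": 0.03, "fingers": -0.1},
    {"dx": -20, "dy": 1, "dz": 0, "turn": 0.03, "fingers": -0.1},
    {"dx": -12, "dy": 1, "dz": 0, "turn": 0.02, "fingers": -0.1},
    {"dx": 0, "dy": 0, "dz": 0, "turn": 0, "fingers": -0.1}
  ]
}}

```text
clock: 5.9
position: [0.4198, 0.0705, 0.0762]
ee_rot: [0.015, -0.677, 0.736, -0.015]
contact_force: [-0.1, 0.8, -0.6]
width: 0.0472
```

```bash
python3 m.py; python3 -c "
import rig;print(rig.tips_ahead)"
```

```text
tool board [-0.1321 -0.0242] 0.07618443937267746 jaw-rel 0.13819960182942426 F [-0.0878  0.8013 -0.5577] 5.9
top 0.046 0.88 452 c [-0.083  -0.0143] y -0.07034381164120675 0.042032677935104186 ang 0.10951803497273245
top 0.039 0.88 452 c [-0.0829 -0.0141] y -0.07063004569352355 0.042551628674056395 ang 0.10951803497273253
side 0.046 0.97 508 c [-0.0813 -0.0194] y -0.09264731097652901 0.05098130134173804 ang 0.12268988531375767
side 0.039 0.97 508 c [-0.0769 -0.0282] y -0.1025893269974747 0.0433542426127784 ang 0.12268988531375762
0.011
```

Emit:
{"api": "play_rows", "payload": {
  "series": [
    {"dx": 0, "dy": 0, "dz": -14, "turn": -0.02, "fingers": -0.1},
    {"dx": 0, "dy": 0, "dz": -12, "turn": 0, "fingers": -0.1},
    {"dx": 0, "dy": 0, "dz": -8, "turn": 0, "fingers": -0.1},
    {"dx": -1, "dy": 0, "dz": -4, "turn": 0, "fingers": -0.1},
    {"dx": -1, "dy": 0, "dz": -2, "turn": 0, "fingers": -0.1}
  ]
}}

```text
clock: 6.52
position: [0.4307, 0.07, 0.0361]
ee_rot: [0.02, -0.668, 0.744, -0.019]
contact_force: [-0.9, 0.1, 0.6]
width: 0.047
```

```bash
python3 m.py; python3 - <<'E'
import cv2
a=cv2.imread("pics/last_side.png")[150:300,230:430]; cv2.imwrite("pics/v8.png",cv2.resize(a,None,fx=4,fy=4,interpolation=2))
E
```

```text
tool board [-0.1214 -0.0223] 0.03607495672471908 jaw-rel 0.11408652901561434 F [-0.9498  0.1097  0.6419] 6.5167
top 0.046 0.65 395 c [-0.0817 -0.0142] y -0.07003621459330035 0.041922532446937465 ang 0.13079740619675437
top 0.039 0.65 395 c [-0.0816 -0.014 ] y -0.0703202446929421 0.04244069398636729 ang 0.13079740619675417
side 0.046 0.59 439 c [-0.0819 -0.0105] y -0.07657168910487439 0.05282383966762024 ang 0.10647479951377664
side 0.039 0.59 439 c [-0.0774 -0.0191] y -0.08625460370115029 0.045226478346888754 ang 0.10647479951377625
```

View pics/v8.png

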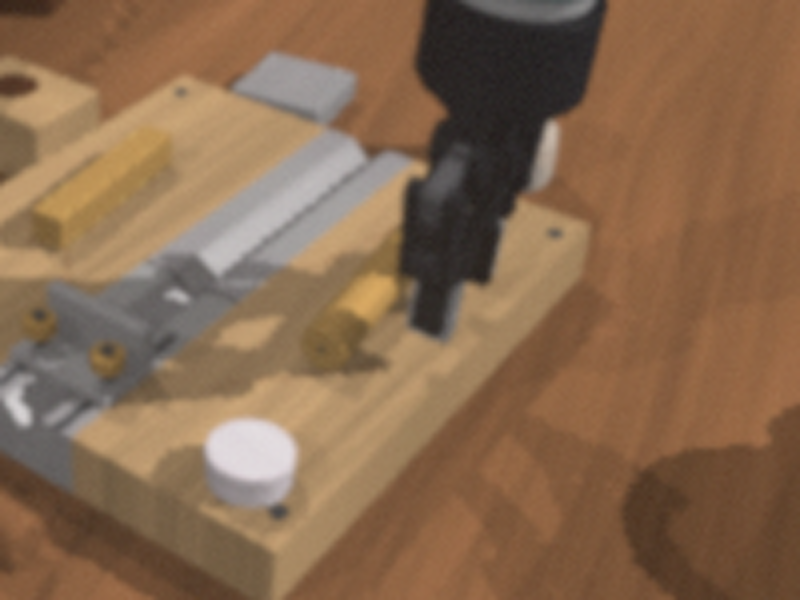

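```bash
python3 - <<'E'
from h import *
s=get_state(); p=np.array(s["position"]); q=s["ee_rot"]; print(p)
from scipy.spatial.transform import Rotation as Ro
T=Ro.from_quat([q[1],q[2],q[3],q[0]]).as_matrix()
im=get_image("side")
for a in(.011,0,-.011,-.02):
    for x in(-.0235,-.0305):
     for w in(-.011,.011):
      P=p+T@[x,w,a]; u=(proj(im,[P])[0]-[230,150]+.5)*4; print(a,x,w,P.round(4),u.round())
a=cv2.imread("pics/last_side.png")[205:245,315:365]; cv2.imwrite("pics/v9.png",cv2.resize(a,None,fx=12,fy=12,interpolation=2))
E
```

```text
[0.43057014 0.07002625 0.03698075]
0.011 -0.0235 -0.011 [0.4446 0.0922 0.0267] [401. 364.]
0.011 -0.0235 0.011 [0.4228 0.0945 0.0255] [443. 382.]
0.011 -0.0305 -0.011 [0.4454 0.0991 0.0267] [395. 372.]
0.011 -0.0305 0.011 [0.4235 0.1015 0.0255] [438. 390.]
0 -0.0235 -0.011 [0.444  0.0922 0.0377] [404. 347.]
0 -0.0235 0.011 [0.4222 0.0946 0.0364] [447. 364.]
0 -0.0305 -0.011 [0.4448 0.0992 0.0377] [399. 354.]
0 -0.0305 0.011 [0.4229 0.1015 0.0365] [442. 372.]
-0.011 -0.0235 -0.011 [0.4434 0.0922 0.0487] [408. 329.]
-0.011 -0.0235 0.011 [0.4216 0.0946 0.0474] [451. 346.]
-0.011 -0.0305 -0.011 [0.4441 0.0992 0.0487] [402. 337.]
-0.011 -0.0305 0.011 [0.4223 0.1016 0.0475] [446. 354.]
-0.02 -0.0235 -0.011 [0.4429 0.0923 0.0577] [411. 314.]
-0.02 -0.0235 0.011 [0.421  0.0946 0.0564] [454. 332.]
-0.02 -0.0305 -0.011 [0.4436 0.0992 0.0577] [405. 322.]
-0.02 -0.0305 0.011 [0.4218 0.1016 0.0564] [449. 339.]
```

View pics/v9.png

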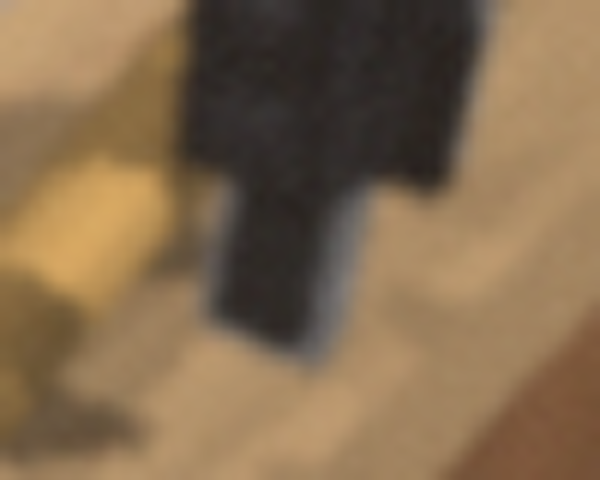

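Emit:
{"api": "play_rows", "payload": {
  "series": [
    {"dx": -2, "dy": 0, "dz": -5, "turn": 0, "fingers": -0.1},
    {"dx": -2, "dy": 0, "dz": -4, "turn": 0, "fingers": -0.1},
    {"dx": -1, "dy": 0, "dz": -2, "turn": 0, "fingers": -0.1}
  ]
}}

```text
clock: 7.02
position: [0.4269, 0.07, 0.0268]
ee_rot: [0.022, -0.668, 0.744, -0.021]
contact_force: [-0.2, -0.5, 0.0]
width: 0.047
```

Emit:
{"api": "play_rows", "payload": {
  "series": [
    {"dx": 5, "dy": -0.6, "dz": 0.4, "turn": 0, "fingers": -0.1},
    {"dx": 5, "dy": -0.6, "dz": 0.4, "turn": 0, "fingers": -0.1},
    {"dx": 5, "dy": -0.6, "dz": 0.4, "turn": 0, "fingers": -0.1},
    {"dx": 5, "dy": -0.6, "dz": 0.4, "turn": 0, "fingers": -0.1},
    {"dx": 4, "dy": -0.6, "dz": 0.4, "turn": 0, "fingers": -0.1},
    {"dx": 4, "dy": -0.6, "dz": 0.4, "turn": 0, "fingers": -0.1},
    {"dx": 4, "dy": -0.6, "dz": 0.4, "turn": 0, "fingers": -0.1}
  ]
}}

```text
clock: 7.6
position: [0.4601, 0.0655, 0.0293]
ee_rot: [0.021, -0.668, 0.744, -0.02]
contact_force: [-0.8, 0.3, 1.3]
width: 0.0468
```

```bash
python3 m.py
```

```text
tool board [-0.0917 -0.0201] 0.029337266665312337 jaw-rel 0.11444754329398288 F [-0.8152  0.3006  1.3371] 7.6
top 0.046 0.48 278 c [0.2055 0.058 ] y 0.03293316468906682 0.08318375475634722 ang -1.372388553991949
top 0.039 0.48 278 c [0.2077 0.0586] y 0.03338691682908355 0.08399755561319978 ang -1.372388553991949
side 0.046 0.64 286 c [-0.0666  0.0132] y -0.0309508167946187 0.055838991386358346 ang 0.15615320856900344
side 0.039 0.64 286 c [-0.0619  0.005 ] y -0.03989842963369765 0.04829022725907669 ang 0.156153208569003
```

Emit:
{"api": "play_rows", "payload": {
  "series": [
    {"dx": 4, "dy": -0.5, "dz": 0, "turn": -0.01, "fingers": -0.1},
    {"dx": 4, "dy": -0.5, "dz": 0.2, "turn": -0.01, "fingers": -0.1},
    {"dx": 4, "dy": -0.5, "dz": 0.2, "turn": -0.01, "fingers": -0.1},
    {"dx": 4, "dy": -0.5, "dz": 0.2, "turn": -0.01, "fingers": -0.1},
    {"dx": 4, "dy": -0.6, "dz": 0.2, "turn": -0.01, "fingers": -0.1},
    {"dx": 4, "dy": -0.6, "dz": 0.2, "turn": -0.01, "fingers": -0.1},
    {"dx": 4, "dy": -0.7, "dz": 0.2, "turn": -0.01, "fingers": -0.1},
    {"dx": 4, "dy": -0.8, "dz": 0.2, "turn": -0.01, "fingers": -0.1},
    {"dx": 4, "dy": -0.8, "dz": 0.2, "turn": -0.01, "fingers": -0.1},
    {"dx": 3, "dy": -0.7, "dz": 0.2, "turn": -0.01, "fingers": -0.1}
  ]
}}

```text
clock: 8.63
position: [0.5007, 0.0591, 0.031]
ee_rot: [0.019, -0.626, 0.779, -0.021]
contact_force: [-0.1, 0.9, -0.2]
width: 0.0473
```

```bash
python3 m.py
```

```text
tool board [-0.0507 -0.0174] 0.03099945238417867 jaw-rel 0.004639650106304849 F [-0.0588  0.934  -0.1761] 8.6333
side 0.046 0.66 277 c [-0.0249  0.0178] y -0.02765073187576803 0.061534171551909926 ang 0.11233941588612681
side 0.039 0.66 277 c [-0.0196  0.0097] y -0.03654515506465297 0.05407720040821691 ang 0.1123394158861274
```

Emit:
{"api": "play_rows", "payload": {
  "series": [
    {"dx": 3, "dy": -0.7, "dz": 0, "turn": 0, "fingers": -0.1},
    {"dx": 3, "dy": -0.7, "dz": 0, "turn": 0, "fingers": -0.1},
    {"dx": 3, "dy": -0.7, "dz": 0, "turn": 0, "fingers": -0.1},
    {"dx": 3, "dy": -0.7, "dz": 0, "turn": 0, "fingers": -0.1},
    {"dx": 3, "dy": -0.7, "dz": 0, "turn": 0, "fingers": -0.1},
    {"dx": 3, "dy": -0.7, "dz": 0, "turn": 0, "fingers": -0.1}
  ]
}}

```text
clock: 9.33
position: [0.5165, 0.0551, 0.0307]
ee_rot: [0.017, -0.627, 0.779, -0.019]
contact_force: [-1.4, -1.0, 0.7]
width: 0.0467
```

```bash
python3 m.py;  python3 - <<'E'
import cv2
a=cv2.imread("pics/last_side.png")[150:300,230:430]; cv2.imwrite("pics/v10.png",cv2.resize(a,None,fx=4,fy=4,interpolation=2))
E
```

```text
tool board [-0.0344 -0.0179] 0.03068048070177208 jaw-rel 0.006251528608233858 F [-1.4279 -1.0286  0.6797] 9.3333
side 0.046 0.57 251 c [-0.0033  0.0173] y -0.027378657426671896 0.06039880552365104 ang 0.13260376312519964
side 0.039 0.57 251 c [0.0024 0.0092] y -0.036268695411802936 0.05292353493513459 ang 0.13260376312519973
```

View pics/v10.png

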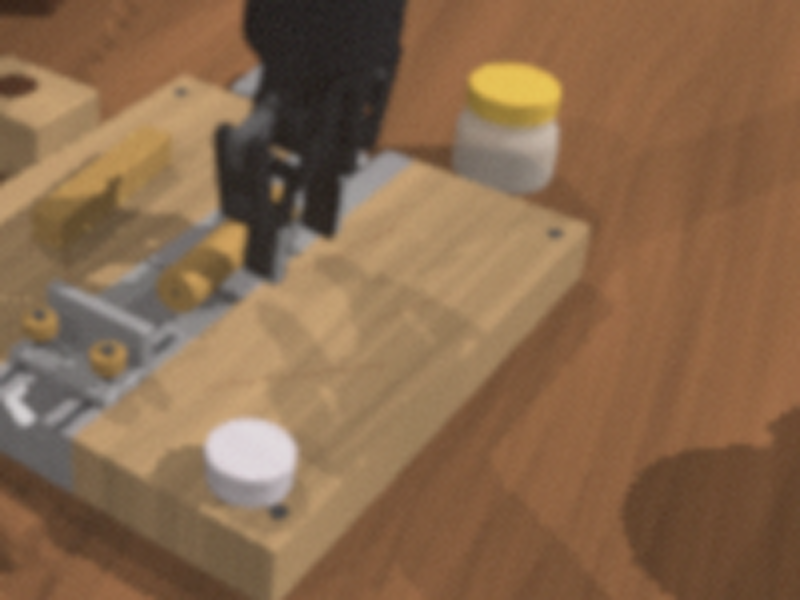

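Emit:
{"api": "play_rows", "payload": {
  "series": [
    {"dx": -8, "dy": 2, "dz": 0, "turn": 0, "fingers": -0.1},
    {"dx": -5, "dy": 0, "dz": 15, "turn": 0, "fingers": -0.1},
    {"dx": 0, "dy": 0, "dz": 25, "turn": 0, "fingers": -0.1},
    {"dx": 6, "dy": -36, "dz": 0, "turn": 0, "fingers": -0.1},
    {"dx": 7, "dy": -36, "dz": 0, "turn": 0, "fingers": -0.1},
    {"dx": 7, "dy": -33, "dz": 0, "turn": 0, "fingers": -0.1},
    {"dx": 0, "dy": 0, "dz": 0, "turn": 0, "fingers": -0.1}
  ]
}}

```text
clock: 10.12
position: [0.5188, -0.0478, 0.0718]
ee_rot: [0.016, -0.63, 0.776, -0.018]
contact_force: [1.5, 0.0, -0.1]
width: 0.0471
```

```bash
python3 m.py
```

```text
tool board [-0.0094 -0.1178] 0.07178790147318992 jaw-rel 0.014206189797121294 F [ 1.5053  0.0183 -0.0839] 10.1167
top 0.046 0.92 405 c [ 0.0023 -0.002 ] y -0.05349813500131225 0.049207930407613364 ang -0.027539782832979896
top 0.039 0.92 405 c [ 0.003  -0.0018] y -0.05366366869468194 0.04977829229302652 ang -0.027539782832980367
side 0.046 0.62 536 c [-0.0036  0.0023] y -0.0741917255832733 0.07488631492150313 ang -7.53974639782144e-05
side 0.039 0.62 536 c [ 0.0021 -0.0061] y -0.08383628073417099 0.06764454909907731 ang -7.5397463978667e-05
```

Emit:
{"api": "play_rows", "payload": {
  "series": [
    {"dx": 2, "dy": 0, "dz": -14, "turn": -0.01, "fingers": -0.1},
    {"dx": 1, "dy": 0, "dz": -12, "turn": 0, "fingers": -0.1},
    {"dx": 0, "dy": 0, "dz": -8, "turn": 0, "fingers": -0.1},
    {"dx": 0, "dy": 0, "dz": -5, "turn": 0, "fingers": -0.1},
    {"dx": 0, "dy": 0, "dz": -4, "turn": 0, "fingers": -0.1}
  ]
}}

```text
clock: 10.73
position: [0.5167, -0.0359, 0.0267]
ee_rot: [0.016, -0.629, 0.777, -0.015]
contact_force: [-0.1, -0.7, -0.4]
width: 0.0472
```

```bash
python3 m.py
```

```text
tool board [-0.0141 -0.1067] 0.026727238997336738 jaw-rel 0.013389693944557468 F [-0.1188 -0.7006 -0.3941] 10.7333
top 0.046 0.74 366 c [0.0014 0.0008] y -0.04799647609649944 0.049567831824240426 ang -0.007923424793388334
top 0.039 0.74 366 c [0.0021 0.0011] y -0.04812259004919554 0.050140772426501896 ang -0.007923424793388216
side 0.046 0.57 473 c [-0.0014 -0.0017] y -0.078608734820365 0.07154261374145017 ang 0.008382068388656641
side 0.039 0.57 473 c [ 0.0043 -0.0102] y -0.08832448182904873 0.06424695527671534 ang 0.008382068388655326
```

Emit:
{"api": "play_rows", "payload": {
  "series": [
    {"dx": 3, "dy": -5, "dz": 0, "turn": -0.01, "fingers": -0.1},
    {"dx": 6, "dy": -3, "dz": 0.3, "turn": 0, "fingers": -0.1},
    {"dx": 5, "dy": -1.5, "dz": 0.3, "turn": 0, "fingers": -0.1},
    {"dx": 2, "dy": -0.5, "dz": 0.3, "turn": 0, "fingers": -0.1}
  ]
}}

```text
clock: 11.27
position: [0.5363, -0.0483, 0.0303]
ee_rot: [0.018, -0.625, 0.78, -0.017]
contact_force: [1.2, 0.0, -0.1]
width: 0.0469
```

Emit:
{"api": "play_rows", "payload": {
  "series": [
    {"dx": -4, "dy": 1, "dz": -3, "turn": 0, "fingers": -0.1},
    {"dx": -2, "dy": 0, "dz": -2, "turn": 0, "fingers": -0.1},
    {"dx": 0.5, "dy": 3, "dz": 0, "turn": 0, "fingers": -0.1},
    {"dx": 0.7, "dy": 3, "dz": 0, "turn": 0, "fingers": -0.1},
    {"dx": 0.7, "dy": 3, "dz": 0, "turn": 0, "fingers": -0.1}
  ]
}}

```text
clock: 11.68
position: [0.5327, -0.0388, 0.0251]
ee_rot: [0.018, -0.624, 0.781, -0.017]
contact_force: [0.7, 0.4, -0.3]
width: 0.0469
```

```bash
python3 m.py
```

```text
tool board [ 0.0022 -0.106 ] 0.02506054174832875 jaw-rel -0.0009001942388100481 F [ 0.6971  0.4253 -0.2663] 11.6833
top 0.046 0.9 360 c [0.0006 0.0017] y -0.04877399921506955 0.05203878771330362 ang -0.018004010729843346
top 0.039 0.9 360 c [0.0013 0.002 ] y -0.04890568417102705 0.052629432873780725 ang -0.01800401072984389
side 0.046 0.71 457 c [-0.0014 -0.0017] y -0.07543421951536224 0.0687812440132412 ang 0.006945137388091975
side 0.039 0.71 457 c [ 0.0043 -0.0102] y -0.08509880076232736 0.061441078727163444 ang 0.006945137388091446
```

Emit:
{"api": "play_rows", "payload": {
  "series": [
    {"dx": 0.9, "dy": 4, "dz": 0.2, "turn": 0, "fingers": -0.1},
    {"dx": 0.9, "dy": 4, "dz": 0.2, "turn": 0, "fingers": -0.1},
    {"dx": 0.9, "dy": 4, "dz": 0.2, "turn": 0, "fingers": -0.1},
    {"dx": 0.9, "dy": 4, "dz": 0.2, "turn": 0, "fingers": -0.1},
    {"dx": 0.9, "dy": 4, "dz": 0.2, "turn": 0, "fingers": -0.1},
    {"dx": 0.9, "dy": 4, "dz": 0.2, "turn": 0, "fingers": -0.1}
  ]
}}

```text
clock: 12.38
position: [0.5385, -0.0149, 0.0264]
ee_rot: [0.017, -0.625, 0.781, -0.019]
contact_force: [-0.9, -3.2, -1.1]
width: 0.047
```

```bash
python3 m.py
```

```text
tool board [ 0.0025 -0.0813] 0.0264382979453429 jaw-rel 0.00080434247828709 F [-0.8765 -3.1776 -1.1274] 12.3833
top 0.046 0.53 291 c [0.001  0.0271] y -0.010351525127351355 0.06463645120148932 ang -0.001281173415627796
top 0.039 0.53 291 c [0.0017 0.0275] y -0.010207910579871785 0.06531735943286722 ang -0.001281173415626585
side 0.046 0.89 486 c [-0.0021  0.0131] y -0.05930343012567056 0.08234709032102382 ang 0.006993887543002822
side 0.039 0.89 486 c [0.0036 0.0049] y -0.06870802077660867 0.07522557474773849 ang 0.006993887543002792
```

Emit:
{"api": "play_rows", "payload": {
  "series": [
    {"dx": 0.9, "dy": 4, "dz": 0.1, "turn": 0, "fingers": -0.1},
    {"dx": 0.9, "dy": 4, "dz": 0.1, "turn": 0, "fingers": -0.1},
    {"dx": 0.9, "dy": 4, "dz": 0.1, "turn": 0, "fingers": -0.1},
    {"dx": 0.9, "dy": 4, "dz": 0.1, "turn": 0, "fingers": -0.1},
    {"dx": 0.5, "dy": 2.5, "dz": 0.1, "turn": 0, "fingers": -0.1}
  ]
}}

```text
clock: 13.0
position: [0.5426, 0.004, 0.0269]
ee_rot: [0.016, -0.624, 0.781, -0.019]
contact_force: [0.1, -2.6, -1.0]
width: 0.0466
```

```bash
python3 m.py
```

```text
tool board [ 0.0024 -0.062 ] 0.026888483948867233 jaw-rel 3.611641770673302e-05 F [ 0.079  -2.6461 -1.0042] 13.0
top 0.046 0.56 230 c [0.0017 0.0518] y 0.019892913941199457 0.08387866613979916 ang 0.021506586736850863
top 0.039 0.56 230 c [0.0024 0.0524] y 0.02025323184407189 0.08469744608150606 ang 0.021506586736852358
side 0.046 0.73 425 c [-0.002   0.0253] y -0.0377839819344608 0.0855007304748331 ang 0.007512429827953857
side 0.039 0.73 425 c [0.0037 0.0172] y -0.04684172941323649 0.07843004420465469 ang 0.007512429827953351
```

About 6 mm is left, so I'll take smaller steps until it meets the stop.

Emit:
{"api": "play_rows", "payload": {
  "series": [
    {"dx": 0.4, "dy": 2, "dz": 0.1, "turn": 0, "fingers": -0.1},
    {"dx": 0.4, "dy": 2, "dz": 0.1, "turn": 0, "fingers": -0.1},
    {"dx": 0.4, "dy": 1.8, "dz": 0.1, "turn": 0, "fingers": -0.1}
  ]
}}

```text
clock: 13.45
position: [0.5436, 0.0094, 0.0272]
ee_rot: [0.016, -0.624, 0.781, -0.019]
contact_force: [-0.1, -2.2, -0.8]
width: 0.0469
```

Emit:
{"api": "play_rows", "payload": {
  "series": [
    {"dx": 0.4, "dy": 1.8, "dz": 0.1, "turn": 0, "fingers": -0.1},
    {"dx": 0.4, "dy": 1.8, "dz": 0.1, "turn": 0, "fingers": -0.1}
  ]
}}

```text
clock: 13.62
position: [0.5442, 0.0122, 0.0273]
ee_rot: [0.015, -0.624, 0.781, -0.019]
contact_force: [-1.3, -9.4, -0.5]
width: 0.0471
```

Emit:
{"api": "play_rows", "payload": {
  "series": [
    {"dx": 0.4, "dy": 1.8, "dz": 0, "turn": 0, "fingers": -0.1}
  ]
}}

```text
clock: 13.7
position: [0.5442, 0.0123, 0.0273]
ee_rot: [0.014, -0.625, 0.78, -0.021]
contact_force: [-1.5, -11.5, 0.3]
width: 0.0467
```

Emit:
{"api": "play_rows", "payload": {
  "series": [
    {"dx": 0.3, "dy": 1.5, "dz": 0, "turn": 0, "fingers": -0.1}
  ]
}}

```text
clock: 13.78
position: [0.5443, 0.012, 0.0274]
ee_rot: [0.012, -0.626, 0.779, -0.022]
contact_force: [-0.8, -7.4, 1.3]
width: 0.0467
```

The tool no longer advances and the force has jumped, so the bar is against the stop. I'll back off along -y, then raise the hand and move clear.

Emit:
{"api": "play_rows", "payload": {
  "series": [
    {"dx": -1, "dy": -5, "dz": 0, "turn": 0, "fingers": -0.1},
    {"dx": -2, "dy": -9, "dz": 0, "turn": 0, "fingers": -0.1},
    {"dx": -3, "dy": -12, "dz": 3, "turn": 0, "fingers": -0.1},
    {"dx": -3, "dy": -10, "dz": 20, "turn": 0, "fingers": -0.1},
    {"dx": 0, "dy": 0, "dz": 35, "turn": 0, "fingers": -0.1},
    {"dx": 0, "dy": 0, "dz": 40, "turn": 0, "fingers": -0.1},
    {"dx": 0, "dy": -15, "dz": 35, "turn": 0, "fingers": -0.1},
    {"dx": -10, "dy": -38, "dz": 0, "turn": 0, "fingers": -0.1},
    {"dx": -10, "dy": -38, "dz": 0, "turn": 0, "fingers": -0.1},
    {"dx": -10, "dy": -38, "dz": 0, "turn": 0, "fingers": -0.1},
    {"dx": -10, "dy": -38, "dz": 0, "turn": 0, "fingers": -0.1},
    {"dx": 0, "dy": 0, "dz": 0, "turn": 0, "fingers": -0.1},
    {"dx": 0, "dy": 0, "dz": 0, "turn": 0, "fingers": -0.1}
  ]
}}

```text
clock: 14.87
position: [0.4931, -0.1977, 0.1694]
ee_rot: [0.019, -0.625, 0.78, -0.022]
contact_force: [-0.2, 0.9, -1.1]
width: 0.0469
```

```bash
python3 m.py; python3 - <<'E'
import cv2
a=cv2.imread("pics/last_top.png")[140:290,160:310]; b=cv2.imread("pics/last_side.png")[170:270,220:340]
f=lambda x:cv2.resize(x,(400,500),interpolation=2)
cv2.imwrite("pics/v11.png",cv2.hconcat([cv2.resize(a,(400,400),interpolation=2),cv2.resize(cv2.copyMakeBorder(b,10,10,0,0,0),(400,400),interpolation=2)]))
E
```

```text
tool board [-0.0015 -0.2697] 0.16936364281942262 jaw-rel 0.003216701732950078 F [-0.176   0.8827 -1.1116] 14.8667
top 0.046 0.61 383 c [0.0015 0.0375] y -0.016123283793606485 0.09130587798039164 ang -0.00130458818821421
top 0.039 0.61 383 c [0.0022 0.038 ] y -0.016021024269001066 0.09217787437367239 ang -0.0013045881882148068
side 0.046 0.9 422 c [-0.002   0.0249] y -0.03647240404431772 0.08350232845881582 ang 0.05155268268301304
side 0.039 0.9 422 c [0.0037 0.0169] y -0.045509011955205236 0.07639943262228 ang 0.051552682683013676
```

View pics/v11.png

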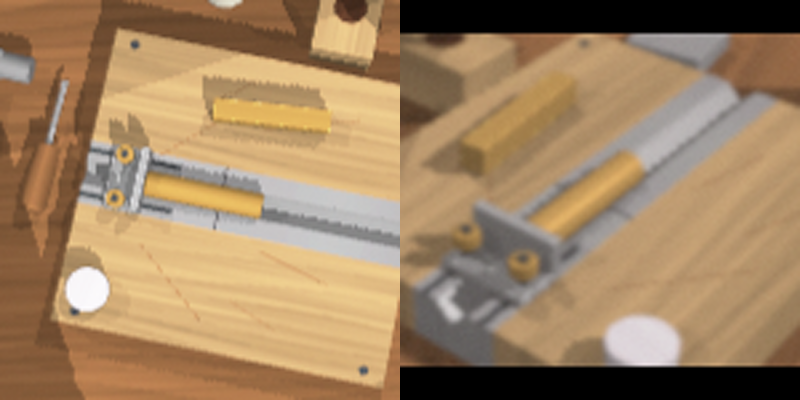

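The bar lies in the groove with its end against the stop plate. In the left pane that contact is at about (145,185). The square bar and tin haven't moved, and the hand is clear.

```bash
python3 -c "
from rig import *; sign_off()"
```

```text
the job is handed in; nothing more can be done
```

The round bar is seated in the V-groove and butted against the end stop. I handed the job in at about 15 s of the 48 s allowed; no verdict was reported.

- **How it went:** I rolled the bar about 80 mm over the board with two half-open fingertips until it dropped into the groove. I then pushed its -y end about 40 mm along the groove at roughly 3 N. At the stop the reaction rose to 9–11.5 N and the tool stopped advancing. The hand then backed off and rose to 0.17 m.
- **First pass missed:** the half-open fingertips stand higher than I assumed, so the fingers went over the top of the bar and moved it only about 4 mm. I went back behind it, lowered the fingers and repeated the push.
- **Last checks (top camera):** the bar is parallel to the groove (-0.001 rad). Its far end is at board y of about 92 mm, and I had estimated the stop face at about 91 mm. The final picture shows the bar touching the stop, with the square bar and tin where they were. I did not measure the other bystanders again.
- **Disagreements:** the top camera puts the bar's axis 2.2 mm off the groove's middle and the side camera 3.7 mm. I put this down to my board fit and the 2 mm calibration, because the picture shows the bar in the groove. The side camera's angle of 0.05 rad I discounted because the stop hides part of the bar in that view.

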